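Load a spring test rig to its test height, clamp it and take the load off

TASK

Set up the spring test rig: put weights from the sloping rack on its table until the pointer rests between the two limit clips of the scale. Then turn the black knob on the column clockwise until it slips, and stop there, so that the table is clamped at that height. Finally lift the weights off and stand them upright on the bench; the pointer must stay between the clips, and the other things on the bench stay where they are.

Things in the scene. Friction and masses are not known exactly. Their poses are not given: they have to be found in the camera images.
- rig: grey base casting of the spring test rig, fixed to the bench. Origin: on the bench under the middle of the load table. Its +x (roughly to the robot's right) points to the column, 28 mm square, 197 mm high, 125 mm from the origin, with the clamp knob on top; -y (towards the robot) to the upright scale strip, 30 x 3 mm, 170 mm high, at x = -30, y = -78 mm. The base, 20 mm high, spans x -85 to +165, y -110 to +75 mm
- table (a joint): metres the load table has sunk from its upper stop (0 to 0.065), straight down on a pre-compressed coil spring. Empty it stands at the stop (0). The first 0.05 to 0.46 kg only overcome the preload, which differs each time; from there each 0.1 kg lowers it 4.46 mm. It takes a second to settle after loading. Pointer between the clips: 0.040 to 0.054, middle 0.047. Once clamped it stays where it is
- table_top (a point): centre of the load table's flat top, which is 140 mm (rig x) by 120 mm (rig y); it sinks with the table; 160 mm above the bench when table is 0. Room for two weights side by side, one in front of the other along the rig's x
- pointer_tip (a point): tip of the dark pointer at the table's edge on the robot's side, in front of the scale strip; sinks with the table
- window_mid (a point): the point on the scale midway between the two black limit clips, 108 mm above the bench; the clips' facing edges are 7 mm above and below it. The large weight with one of the two others brings the pointer there; put the large one on and read how far the table sinks to judge which one to add
- knob_grip (a point): on the vertical axis of the round black clamp knob (42 mm diameter, 34 mm high, top 237 mm above the bench), 14 mm below its top: the height to grip. Under it are 20 mm of knob. The steel end of the clamp screw shows in the knob's top, with a small cross bar; it turns with the knob until the clutch slips and then stands still
- screw (a joint): angle of the clamp screw, rad, growing clockwise seen from above. Starts between 0.45 and 0.9; turns with 0.13 N m until the clamp bites at 1.4 and stiffens, stopping at about 1.6; it does not unwind by itself
- knob (a joint): how far the knob has slipped on the screw, rad, clockwise positive; 0 at the start and until the clutch in the knob gives way (at 0.24 N m), from then on it grows as the knob is turned. Slip of 0.12 or more means clamped; more than 2 is too far
- weight_rack: grey folded-sheet rack, fixed to the bench, 226 mm wide (y), 85 mm deep. Origin: on the bench under the middle of the slope; the slope rises towards the rack's +x (roughly the robot's left) at 28 degrees to the bench and faces -x, towards the rig, its middle 48 mm high. A 10 mm high lip along its lower edge stops the weights. Three places 72 mm apart along y hold one weight each
- weight_large: steel bar weight, 0.8 kg: a block 60 mm (x) x 75 mm (y) x 20 mm high; on top a lifting lug, a flat upright plate 12 mm thick (x), 30 mm wide (y), from 20 to 54 mm above the underside. Origin: centre of the underside, z up through the lug. At the start it lies in the rack, so its z axis leans 28 degrees from vertical like the rack's slope and the lug leans with it
- weight_medium: steel bar weight, 0.6 kg: a block 60 mm (x) x 54 mm (y) x 20 mm high; on top a lifting lug, a flat upright plate 12 mm thick (x), 30 mm wide (y), from 20 to 54 mm above the underside. Origin: centre of the underside, z up through the lug. At the start it lies in the rack, so its z axis leans 28 degrees from vertical like the rack's slope and the lug leans with it
- weight_small: steel bar weight, 0.4 kg: a block 60 mm (x) x 33 mm (y) x 20 mm high; on top a lifting lug, a flat upright plate 12 mm thick (x), 30 mm wide (y), from 20 to 54 mm above the underside. Origin: centre of the underside, z up through the lug. At the start it lies in the rack, so its z axis leans 28 degrees from vertical like the rack's slope and the lug leans with it
- oil_bottle: bystander: small oil bottle with a pointed spout, 42 mm across, 121 mm high, standing behind the gap between rig and rack; leave it alone. Origin: centre of its underside
- flat_coupon: bystander: flat steel sample, 24 x 70 x 10 mm, lying right of the rig; leave it alone. Origin: centre of its underside, 70 mm along y
There are look-alikes about, which are no part of the job. Leave any red look-alike of the weight_small alone.

How it is judged:
On the way, in this order (a step that is already met when the one before it is completed fails the run):
1. weights rest on the table, let go, and the pointer stands between the limit clips (value of joint table between 0.0395 and 0.0545 m and contact force between the fingers and weight_large below 0.3 N and contact force between the fingers and weight_medium below 0.3 N and contact force between the fingers and weight_small below 0.3 N and contact force between the fingers and table below 0.3 N and velocity of joint table between -0.01 and 0.01 m/s and value of joint screw below 1.2 rad), for 0.3 s.
2. the knob has been turned clockwise until it slipped, with the pointer between the clips (value of joint table between 0.0395 and 0.0545 m and value of joint knob above 0.12 rad and value of joint screw above 1.3 rad), for 0.1 s.
3. the used weights stand upright on the bench and the clamped pointer is still between the clips (value of joint table between 0.0395 and 0.0545 m and ((height (world z) of weight_large below 0.006 m and angle between weight_large's own z axis and vertical below 0.12 rad) or distance of weight_large from where it was at the start of the episode below 0.025 m) and ((height (world z) of weight_medium below 0.006 m and angle between weight_medium's own z axis and vertical below 0.12 rad) or distance of weight_medium from where it was at the start of the episode below 0.025 m) and ((height (world z) of weight_small below 0.006 m and angle between weight_small's own z axis and vertical below 0.12 rad) or distance of weight_small from where it was at the start of the episode below 0.025 m)), for 0.3 s.
At the end, for the whole second after the job is handed in: The table is clamped (knob slipped at least 0.12 rad) with the pointer between the limit clips (table 39.5 to 54.5 mm down); every weight taken from the rack stands upright on the bench, at rest, any unused one is still in the rack; nothing is being touched (all of step 3 and linear speed of each of weight_large, weight_medium, weight_small below 0.02 m/s and value of joint knob above 0.12 rad).
It fails at once if the knob is turned on by more than 2 rad (about a third of a turn) after it began to slip (value of joint knob above 2 rad).
It fails at once if the oil bottle is moved by more than 25 mm (distance of oil_bottle from where it was at the start of the episode above 0.025 m).
It fails at once if the flat steel sample is moved by more than 25 mm (distance of flat_coupon from where it was at the start of the episode above 0.025 m).
It also fails if it takes over 72 s, if anything falls off the work surface, if the arm or the gripper's body presses on something with over 40 N, if the wrist force passes 120 N, or if a joint passes its speed limit or range.

ROBOT

A 7-joint arm with a two-finger parallel gripper is mounted at the origin on a cart in front of the work surface, level with it; the furniture and walls round the work are solid. World frame = base frame: x ahead of the robot, y to its left, z up, the work surface at z = 0. Lengths are in m, angles in rad, forces in N, time in s.
With the tool pointing down it reaches from about 0.425 to 0.875 m from the base axis. Payload 4.7 kg.
Tool frame: the origin (TCP) lies midway between the tips of the shut fingers; the grasp point (between the pads) lies 19 mm behind it (ctrl.grip_depth is the distance from the TCP to the grasp point, in m); z points along the fingers, y is the direction in which the jaws open and shut (so a half turn about z gives the same grasp; the last joint's range is limited). The gripper opens to 87 mm and grips with 3 to 60 N. Pads are 19 mm wide; open, the fingers measure 117 mm over their backs; the gripper's body (75 mm by 190 mm) begins 51 mm behind the grasp point.
Start: joints at [-1.205, 0.321, -0.07, 1.45, 0.023, 1.371, -0.057], TCP at [0.224, 0.61, 0.223] pointing down, gripper open.
Joint ranges: [-2.86, 2.86], [-0.3, 2.09], [-1.38, 1.24], [0.06, 2.45], [-1.56, 4.7], [0.09, 2.05], [-2.69, 2.69]. Speed limits (rad/s): [2.57, 2.57, 3.14, 3.14, 3.14, 3.14, 3.14].

INTERFACE

Orientations are given as a rotation vector (axis times angle).
In Python, from bench import ctrl gives the robot as it stands. The module is installed in compiled form; this text tells all that it offers.
- The arm moves only by the shell command python3 -m inch 'ROWS' [FORCE]. ROWS is JSON, a list of rows, each a list of 5 numbers: the opening, from -1 (shut) to 1 (fully open), so that 0 is half open, then the shift along the tool's x, y, z in mm, then the turn about the tool's z in rad. In form: [[fingers, tx, ty, tz, twist], ...]. A call has 1 to 5 rows; each row shifts and turns the pose as measured when the row begins, along the tool's axes as they then stand; what a row does not reach is not made up. A row lasts 1/8 s, in which the tool goes at most 62.5 mm and 10.7 degrees, less where a joint would pass 70% of its speed; a pose out of reach is approached as far as the arm can. A call is refused whole if a number of a shift passes 62.5 or a number of a turn 0.188, either way. A call with a gripper value outside its range is refused whole. The fingers move at their own pace and stop on an object; FORCE is the grip in N (left out, the last holds). Time passes only in rows, so rows that do not move let the fingers close. It gives the time, the measured TCP pose, the force and the opening at its end, in the units of the state.
- ctrl.get_state(): the state, without advancing time (a new reading comes with each control period).
- ctrl.get_image(name): name is "scene" or "top" or "wrist"; returns a dict with "color" (480x640x3 uint8, red, green, blue), "range_z" (480x640 float32, m along the optical axis (not along the pixel's ray), 0 where there is no reading), "K" (3x3 intrinsics, pixels), "R" (3x3) and "t" (3): a world point X has camera coordinates R X + t. Camera axes: x right, y down, z forward; pixel columns grow to the right and rows downward; lengths in m; the calibration is good to about 2 mm. A picture is of the moment at which its call begins.
- ctrl.close_job(): hands the job in, once; it reports no verdict.
The state is a dict: "time": time; "joint_positions": joint angles; "qd": joint speeds; "joint_torque": joint torques, N m; "position": TCP position; "tool_rot": TCP orientation; "ft_force": force on the tool from outside, world axes, zero at the start; "torque": the same for the moment, N m; "grip_width": opening from 0.0 (shut) to 1.0 (fully open).
Only numpy, scipy, OpenCV 4.12 (cv2) and the standard library are available. Lean on these libraries where they do the work, as an engineer would, in place of code of your own. Each camera call takes 0.05 s, during which the arm holds its last target. There are 200 camera calls.

## Working session

There is one attempt and no reset: what is moved stays moved. The work goes in short steps, Python scripts to look and compute and a shell command to move; the robot and the scene stay as the last step left them, time stands still between calls to the robot, and variables do not carry over. Pictures are saved under pics/ and viewed, about 8 in all and at most 12, crops included, and the job is handed in when it is done.

```bash
mkdir -p pics
cat > h.py <<'E'
import numpy as np, cv2
from bench import ctrl
from scipy.spatial.transform import Rotation as Ro
def cloud(im):
    K,R,t=im["K"],np.array(im["R"]),np.array(im["t"]);z=im["range_z"]
    v,u=np.indices(z.shape)
    P=np.stack([(u-K[0][2])/K[0][0]*z,(v-K[1][2])/K[1][1]*z,z],-1)
    return (P-t)@R
def proj(im,X):
    c=np.array(im["R"])@np.array(X)+np.array(im["t"]);p=np.array(im["K"])@c;return p[:2]/p[2]
def save(im,n): cv2.imwrite(f"pics/{n}.png",im["color"][:,:,::-1])
E
python3 - <<'E'
from h import *
import pickle
d={}
for n in ["scene","top"]:
    im=ctrl.get_image(n);save(im,n+"0");d[n]=im
    print(n,im["K"][0][0],-np.array(im["R"]).T@im["t"],"look",np.array(im["R"])[2])
pickle.dump(d,open("im0.pkl","wb"))
s=ctrl.get_state();print(s["time"],s["position"],s["tool_rot"],s["ft_force"],s["grip_width"])
E
```

```text
scene 522.5118006200066 [-0.23422026 -0.62726071  0.57787453] look [ 0.80641879  0.42630248 -0.40982305]
top 548.6521884008873 [ 0.35459923 -0.18927915  1.28705261] look [ 0.22487942  0.00279072 -0.9743826 ]
0.1 [0.2238547  0.60970773 0.22157291] [-5.49637517e-01 -3.09294257e+00  2.68190407e-03] [-0.55244703  0.13032    -0.34885836] 0.9998165491172658
```

View pics/scene0.png

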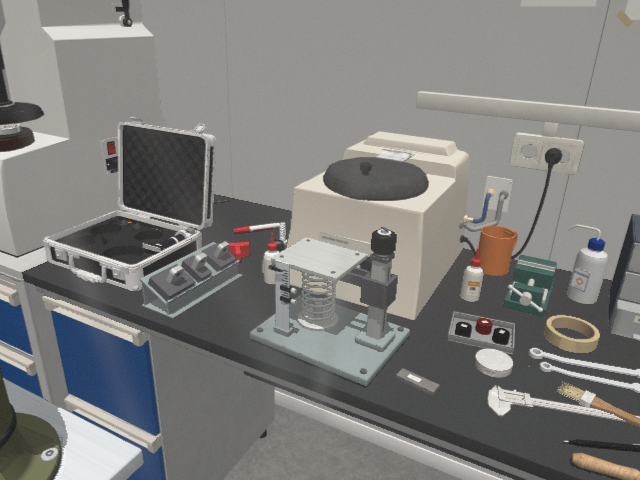

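View pics/top0.png

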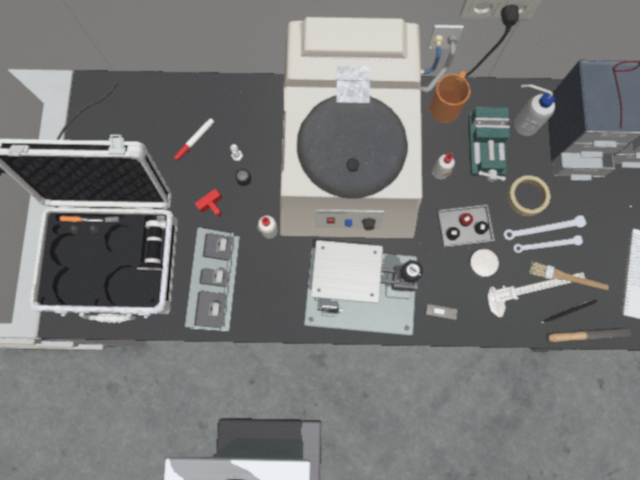

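The top view shows the rack at about (213,280) with large, small and medium weights at rows 310, 276 and 244. The table is at (348,272), the knob at (410,271), the bottle at (267,227) and the coupon at (441,312). A tall machine stands behind the rig. In the scene view the red look-alike is near (238,250). Next I measure with the depth clouds.

Run:
```python
from h import *
import pickle
d=pickle.load(open("im0.pkl","rb"))
im=d["top"];P=cloud(im);Z=P[...,2];ok=im["range_z"]>0
def rect(m,name):
    n,l,st,c=cv2.connectedComponentsWithStats(m.astype(np.uint8));i=1+np.argmax(st[1:,4]);q=P[l==i]
    r=cv2.minAreaRect((q[:,:2]*1000).astype(np.float32));print(name,len(q),r,"z",np.median(q[:,2]));return l==i
v,u=np.indices(Z.shape)
roi=lambda a,b,c,e:(u>a)&(u<b)&(v>c)&(v<e)&ok
rect(roi(290,400,225,330)&(abs(Z-.16)<.008),"table")
rect(roi(385,440,245,300)&(Z>.22)&(Z<.26),"knob")
rect(roi(295,425,225,340)&(abs(Z-.02)<.008),"base")
rect(roi(180,245,220,335)&(Z>.012),"rack")
rect(roi(250,285,205,245)&(Z>.02),"bottle")
rect(roi(420,465,295,325)&(Z>.004),"coupon")
m=roi(280,422,150,245)&(Z>.17);print("machine front x",np.percentile(P[m][:,0],[0.5,2,10]),"z",np.percentile(P[m][:,2],[10,50,90]),"y",P[m][:,1].min(),P[m][:,1].max())
q=P[roi(40,175,140,325)&(Z>.03)];print("case",q.min(0),q.max(0))
# plane residual of slope: rack points
m=roi(185,243,225,332)&(Z>.012);q=P[m]
hsv=cv2.cvtColor(im["color"],cv2.COLOR_RGB2HSV)
# rack height map crop
np.set_printoptions(linewidth=250)
crop=(Z*1000)[226:332:4,186:242:3].astype(int);print(crop)
big=cv2.resize(im["color"][220:335,180:440],None,fx=3,fy=3,interpolation=cv2.INTER_CUBIC);cv2.imwrite("pics/crop0.png",big[:,:,::-1])
```

```text
table 3870 ((535.654296875, -233.59686279296875), (144.3017120361328, 145.7605438232422), 86.19710540771484) z 0.15932717708211147
knob 372 ((539.032958984375, -356.35748291015625), (41.47468185424805, 41.152584075927734), 3.199366331100464) z 0.23641018714794249
base 3476 ((528.0156860351562, -271.406494140625), (250.397216796875, 185.1814422607422), 85.97077178955078) z 0.019367194133902234
rack 3674 ((544.9863891601562, 75.14949035644531), (80.40086364746094, 226.47006225585938), 87.01712036132812) z 0.06192590952739023
bottle 316 ((670.1556396484375, -49.52167510986328), (41.415626525878906, 39.5804557800293), 77.71587371826172) z 0.0691158262602869
coupon 330 ((485.6238098144531, -457.3080139160156), (77.81565856933594, 30.324514389038086), 79.9180679321289) z 0.009776530125928504
machine front x [0.68326824 0.68451152 0.68570549] z [0.20775852 0.24574877 0.26893508] y -0.38150338678278617 -0.09015684783437379
case [0.44981263 0.17006165 0.03000043] [0.77369872 0.47319872 0.30898345]
[[  -1   -1    2   -2   -2    0   -3   -3    0   -8   -3   -2    1   -3   -5    0    0    0    0
[... 1850 characters left out ...]
 1   -2   -4]
 [  -2   61   61   55   75   69   67   64   78   98   91   51   49    2    3   -3    0    2   -4]
 [  -4   63   59   59   76   70   68   69   74   92   89   54   48    1    1    1    0    5   -2]
 [  60   60   58   66   74   70   65   62   81   92   89   52   53   -2    5   -1    0   -2   -2]
 [  65   63   64   66   70   69   69   66   61   56   56   48   48    4    0   -2    0    1    0]
 [  65   59   59   67   74   72   68   64   59   58   54   53   50    2    3    0   -5    0    5]
 [  64   62   57   54   56   52   63   62   54   57   52   50   37    6    5   -4   -2   -2   -4]
 [  -1   -3   -7   -6    3    3    1   -1    1   -2    3    1   -2    3    1   -1   -2    0   -3]]
```

View pics/crop0.png

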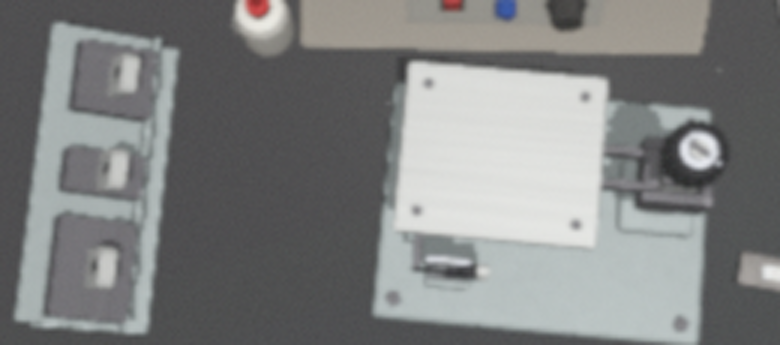

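The crop shows the lugs at roughly (125,73), (117,168) and (103,268), and the knob at (697,150). I'll compute the lug points and the shifts from here.

Run:
```python
from h import *
import pickle
d=pickle.load(open("im0.pkl","rb"))
im=d["top"];P=cloud(im);v,u=np.indices(P.shape[:2])
M=(u>180)&(u<245)&(v>220)&(v<335)&(im["range_z"]>0)
q=P[M&(P[...,2]>.012)&(P[...,2]<.12)]
th=np.radians(28)
for yaw in (85,86,87,88):
    rx=np.array([np.cos(np.radians(yaw)),np.sin(np.radians(yaw)),0]);n=-np.sin(th)*rx+[0,0,np.cos(th)]
    h=q@n; ry=np.cross([0,0,1],rx)
    H=M&((P@n-np.median(h))*1000>25); 
    nn,l,st,c=cv2.connectedComponentsWithStats(H.astype(np.uint8))
    print(yaw,np.percentile(h,[5,50,95])*1000)
    for i in range(1,nn):
        if st[i,4]>10:
            p=P[l==i];print("  lug",st[i,4],p.mean(0).round(4),"h",round(np.median(p@n)*1000,1),"ry",np.percentile(p@ry,[3,97])*1000,"rx",np.percentile(p@rx,[3,97])*1000)
# rack long edges: line fit of foot-print extreme points via minAreaRect on hull
R=Ro.from_rotvec(ctrl.get_state()["tool_rot"]).as_matrix();print(R.round(3))
```

```text
85 [-19.61792271  -0.8594281   33.66312897]
  lug 89 [0.6149 0.0442 0.0899] h 34.4 ry [-622.67334314 -595.52518607] rx [ 91.02082428 105.39950565]
  lug 89 [0.5426 0.0479 0.0903] h 35.7 ry [-551.02449067 -523.16695921] rx [ 87.94636493 102.81224267]
  lug 98 [0.4719 0.052  0.0902] h 37.1 ry [-479.31807271 -451.09138663] rx [ 85.92180042 101.27190691]
86 [-15.08287777   3.75838612  37.98654308]
  lug 89 [0.6149 0.0442 0.0899] h 39.4 ry [-624.33190048 -597.1546282 ] rx [80.43521584 94.76756636]
  lug 89 [0.5426 0.0479 0.0903] h 40.2 ry [-552.58113351 -524.844086  ] rx [78.64640115 93.25863044]
  lug 96 [0.472  0.0518 0.0903] h 41.0 ry [-480.91796805 -453.30944877] rx [77.60467096 92.49055352]
87 [-10.64560275   8.19148992  42.48804008]
  lug 92 [0.615  0.0444 0.0897] h 44.3 ry [-626.46580582 -598.38101039] rx [69.80037752 84.46065049]
  lug 89 [0.5426 0.0479 0.0903] h 44.7 ry [-553.97689281 -526.36745424] rx [69.32248093 83.96147396]
  lug 94 [0.4718 0.0516 0.0905] h 44.8 ry [-482.38275761 -454.67868216] rx [69.29846213 84.2177556 ]
88 [-6.19355702 12.47512587 47.22094701]
  lug 93 [0.6149 0.0445 0.0896] h 49.3 ry [-627.75819985 -599.63226108] rx [59.03805793 74.0587698 ]
  lug 89 [0.5426 0.0479 0.0903] h 49.2 ry [-555.30340477 -527.73647609] rx [59.9774444  74.38651733]
  lug 94 [0.4718 0.0516 0.0905] h 48.7 ry [-483.69475827 -455.96014551] rx [61.18854108 75.95900942]
[[-0.939  0.345 -0.   ]
 [ 0.345  0.939 -0.002]
 [-0.    -0.002 -1.   ]]
```

```bash
python3 -m inch '[[1,0,0,0,0.182],[1,0,0,0,0.182],[1,0,0,0,0.182],[0.15,0,0,0,0.182],[0.15,0,0,0,0.182]]' 25; python3 -m inch '[[0.15,0,0,0,0.182],[0.15,0,0,0,0.182],[0.15,-54,28,0,0],[0.15,-54,28,0,0],[0.15,-54,28,0,0]]';python3 -m inch '[[0.15,-54,28,0,0],[0.15,-54,28,0,0],[0.15,-54,28,0,0],[0.15,-54,28,0,0],[0.15,-54,28,0,0]]'
cat > go.py <<'E'
import sys
from h import *
s=ctrl.get_state();R=Ro.from_rotvec(s["tool_rot"]).as_matrix()
tgt=np.array([float(a) for a in sys.argv[1:4]]);yaw=float(sys.argv[4]) # yaw of tool y, deg
ty=np.degrees(np.arctan2(R[1,1],R[0,1]))
print("t",round(s["time"],2),"pos",(np.array(s["position"])*1000).round(1),"toolshift mm",(R.T@(tgt-s["position"])*1000).round(1),"twist",round(np.radians((ty-yaw+90)%180-90),3),"q7",round(s["joint_positions"][6],2),"F",np.round(s["ft_force"],1),"w",round(s["grip_width"]*87,1))
E
python3 go.py .472 .056 .065 -3
```

```text
time: 0.72
position: [0.2234, 0.608, 0.218]
tool_rot: [1.886, 2.509, -0.012]
ft_force: [0.3, 0.3, -0.9]
grip_width: 0.853
time: 1.35
position: [0.2893, 0.4373, 0.2144]
tool_rot: [2.31, 2.12, -0.021]
ft_force: [1.7, -0.0, 0.3]
grip_width: 0.58
time: 1.98
position: [0.4069, 0.1475, 0.2162]
tool_rot: [2.31, 2.121, -0.021]
ft_force: [0.0, 1.0, 0.5]
grip_width: 0.575
t 1.98 pos [406.9 147.5 216.2] toolshift mm [-83.6  73.4 152. ] twist -0.033 q7 -0.58 F [0.  1.  0.5] w 50.0
```

```bash
python3 -m inch '[[0.15,-42,37,20,-0.033],[0.15,-42,36,30,0],[0.15,0,0,30,0],[0.15,0,0,20,0],[0.15,0,0,0,0]]'; python3 go.py .472 .056 .065 -3
python3 -c "
from h import *
save(ctrl.get_image('wrist'),'w1')"
```

```text
time: 2.6
position: [0.475, 0.0495, 0.1156]
tool_rot: [2.285, 2.148, -0.017]
ft_force: [-1.0, 0.3, -0.3]
grip_width: 0.571
t 2.6 pos [475.   49.5 115.6] toolshift mm [ 6.9 -3.3 50.5] twist -0.009 q7 -0.21 F [-1.   0.3 -0.3] w 49.7
```

View pics/w1.png

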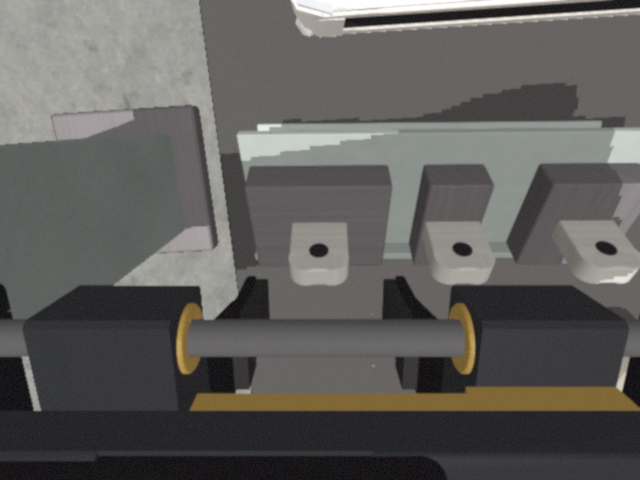

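The wrist view shows the large lug at (319,252), centred between the fingertips at about x=255 and x=395. I'll descend and grip it.

```bash
python3 -m inch '[[0.15,7,-3,20,-0.01],[0.15,0,0,20,0],[0.15,0,0,10,0],[0.15,0,0,0,0]]' 25; python3 go.py .472 .056 .065 -3
```

```text
time: 3.15
position: [0.476, 0.0593, 0.0695]
tool_rot: [2.268, 2.162, -0.003]
ft_force: [0.5, -0.3, 0.0]
grip_width: 0.573
t 3.15 pos [476.   59.3  69.5] toolshift mm [-3.5 -3.9  4.5] twist 0.004 q7 -0.17 F [ 0.5 -0.3  0. ] w 49.9
```

```bash
python3 -m inch '[[0.15,-4,-4,5,0],[0.15,0,0,0,0]]'; python3 go.py .472 .056 .065 -3;  python3 -m inch '[[-1,0,0,0,0],[-1,0,0,0,0],[-1,0,0,0,0],[-1,0,0,0,0]]' 25;  python3 go.py .472 .056 .065 -3; python3 -m inch '[[-1,0,0,-8,0],[-1,0,0,-15,0],[-1,0,0,-30,0],[-1,0,0,-40,0],[-1,0,0,0,0]]'; python3 go.py .472 .056 .24 -3
python3 -c "
from h import *
save(ctrl.get_image('scene'),'s1')"
```

```text
time: 3.4
position: [0.4725, 0.0555, 0.0656]
tool_rot: [2.268, 2.161, 0.0]
ft_force: [0.2, -0.4, -0.2]
grip_width: 0.578
t 3.4 pos [472.5  55.5  65.6] toolshift mm [ 0.5 -0.6  0.6] twist 0.004 q7 -0.16 F [ 0.2 -0.4 -0.2] w 50.3
time: 3.9
position: [0.4722, 0.0556, 0.0663]
tool_rot: [2.269, 2.162, 0.0]
ft_force: [0.4, -0.3, -0.1]
grip_width: 0.347
t 3.9 pos [472.2  55.6  66.3] toolshift mm [ 0.4 -0.2  1.3] twist 0.004 q7 -0.16 F [ 0.4 -0.3 -0.1] w 30.2
time: 4.53
position: [0.4686, 0.0548, 0.1604]
tool_rot: [2.271, 2.162, -0.01]
ft_force: [-0.0, 0.4, -7.9]
grip_width: 0.341
t 4.53 pos [468.6  54.8 160.4] toolshift mm [  0.7   3.3 -79.6] twist 0.003 q7 -0.25 F [-0.   0.4 -7.9] w 29.7
```

View pics/s1.png

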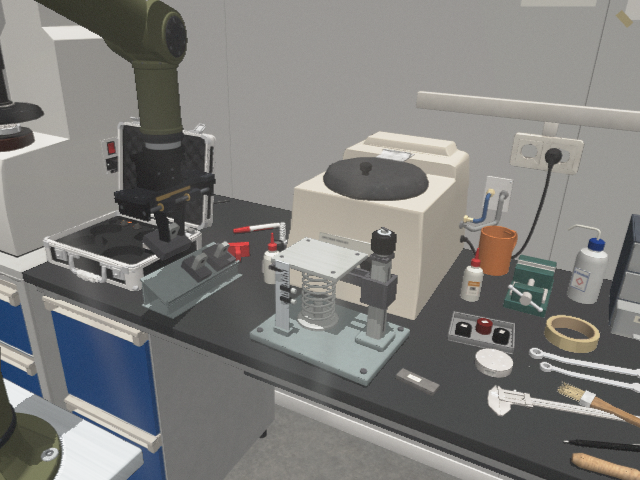

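The large weight is held, still leaning, with about 7.9 N of force at the wrist. I'll carry it over the table's far place.

```bash
python3 -m inch '[[-1,0,0,-50,0],[-1,0,0,-35,0],[-1,-50,14,0,0],[-1,-50,14,0,0],[-1,-50,14,0,0]]';  python3 -m inch '[[-1,-50,14,0,0.017],[-1,-50,14,0,0],[-1,-50,14,0,0],[-1,0,0,0,0]]'; python3 go.py .546 -.2666 .2 -4
```

```text
time: 5.2
position: [0.4968, -0.0946, 0.237]
tool_rot: [-2.258, -2.177, 0.037]
ft_force: [0.3, 1.2, -8.4]
grip_width: 0.343
time: 5.7
position: [0.5267, -0.2555, 0.2295]
tool_rot: [-2.279, -2.146, 0.056]
ft_force: [-0.3, -0.4, -8.4]
grip_width: 0.342
t 5.7 pos [ 526.7 -255.5  229.5] toolshift mm [-9.4 20.9 29. ] twist 0.009 q7 0.53 F [-0.3 -0.4 -8.4] w 29.8
```

```bash
python3 -m inch '[[-1,-9,21,15,0.009],[-1,0,0,10,0],[-1,0,0,0,0]]'; python3 go.py .546 -.2666 .199 -4
python3 -m inch '[[-1,0,0,0,0],[-1,0,0,0,0]]' 14; python3 go.py .546 -.2666 .199 -4
python3 - <<'E'
from h import *
im=ctrl.get_image('scene');b=im["color"][150:360,230:430];cv2.imwrite("pics/s2.png",cv2.resize(b,None,fx=2.5,fy=2.5)[:,:,::-1])
E
```

```text
time: 6.08
position: [0.5437, -0.264, 0.197]
tool_rot: [-2.283, -2.127, 0.064]
ft_force: [-1.6, 0.8, -7.8]
grip_width: 0.342
t 6.08 pos [ 543.7 -264.   197. ] toolshift mm [-2.5  2.4 -2.1] twist -0.001 q7 0.56 F [-1.6  0.8 -7.8] w 29.7
time: 6.32
position: [0.5434, -0.2624, 0.1968]
tool_rot: [-2.281, -2.128, 0.063]
ft_force: [-0.3, 0.2, -7.4]
grip_width: 0.348
t 6.33 pos [ 543.4 -262.4  196.8] toolshift mm [-4.   2.8 -2.2] twist 0.0 q7 0.56 F [-0.3  0.2 -7.4] w 30.2
```

View pics/s2.png

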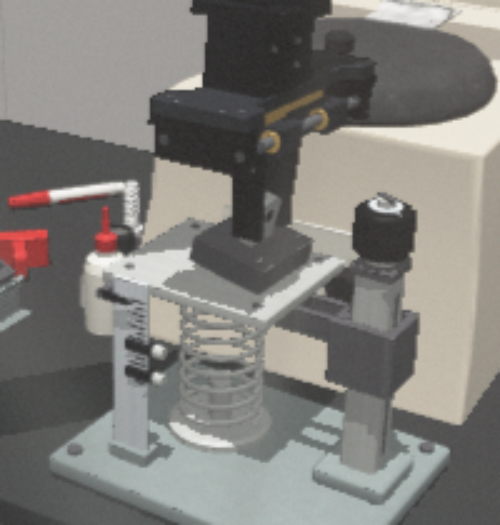

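The weight still leans 28 degrees, just above the table. I'll ease the grip in steps while lowering slowly.

```bash
python3 -m inch '[[-1,0,0,2,0],[-1,0,0,0,0]]' 9; python3 go.py .546 -.2666 .199 -4
python3 -m inch '[[-1,0,0,3,0],[-1,0,0,3,0]]' 7; python3 go.py .546 -.2666 .199 -4
python3 -m inch '[[-1,0,0,3,0],[-1,0,0,3,0]]' 6; python3 go.py .546 -.2666 .199 -4
python3 - <<'E'
from h import *
im=ctrl.get_image('scene');b=im["color"][150:360,230:430];cv2.imwrite("pics/s3.png",cv2.resize(b,None,fx=2.5,fy=2.5)[:,:,::-1])
E
```

```text
time: 6.62
position: [0.5438, -0.2623, 0.1957]
tool_rot: [-2.281, -2.13, 0.06]
ft_force: [-0.5, 0.2, -9.0]
grip_width: 0.341
t 6.62 pos [ 543.8 -262.3  195.7] toolshift mm [-4.2  2.4 -3.3] twist 0.001 q7 0.56 F [-0.5  0.2 -9. ] w 29.6
time: 6.88
position: [0.5443, -0.2619, 0.1906]
tool_rot: [-2.281, -2.131, 0.057]
ft_force: [0.3, 2.0, -5.0]
grip_width: 0.345
t 6.88 pos [ 544.3 -261.9  190.6] toolshift mm [-4.7  1.7 -8.5] twist 0.002 q7 0.57 F [ 0.3  2.  -5. ] w 30.0
time: 7.12
position: [0.5443, -0.2619, 0.185]
tool_rot: [-2.281, -2.131, 0.056]
ft_force: [-0.9, 1.4, -2.7]
grip_width: 0.344
t 7.12 pos [ 544.3 -261.9  185. ] toolshift mm [ -4.7   1.5 -14. ] twist 0.002 q7 0.57 F [-0.9  1.4 -2.7] w 29.9
```

View pics/s3.png

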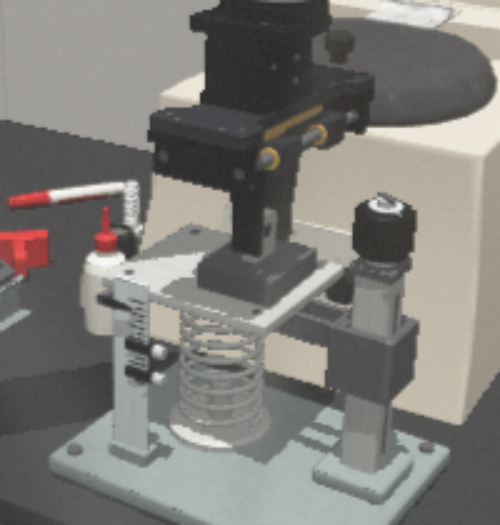

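The weight has turned upright and sits on the far half of the table. I'll release, rise, and read the sink.

```bash
python3 -m inch '[[-1,0,0,2,0],[0.0,0,0,0,0],[0.0,0,0,0,0],[0.15,0,0,-30,0],[0.15,0,0,-50,0]]'; python3 -m inch '[[0.15,50,-14,0,0],[0.15,60,-14,0,0],[0.15,60,-14,0,0],[0.15,60,0,0,0],[0.15,0,0,0,0]]'
python3 -m inch '[[0.15,60,0,0,0],[0.15,0,0,0,0]]'
cat > tab.py <<'E'
from h import *
im=ctrl.get_image('top');P=cloud(im);O=np.array([.5483,-.2327,0]);rx=np.array([-.0703,-.9975,0]);ry=np.array([.9975,-.0703,0])
a=(P-O)@rx;b=(P-O)@ry;z=P[...,2];ok=im["range_z"]>0
def st(m,n):
    q=z[m&ok];print(n,m.sum(),(np.percentile(q,[10,50,90])*1000).round(1) if len(q) else "")
st((abs(a)<65)&(abs(b)>48)&(abs(b)<58)&(z>.07)&(z<.19),"table rim z (50% sees .1593 at sink 0)")
m=(abs(a)<80)&(abs(b)<75)&(z>.08)
zt=np.median(z[(abs(a)<65)&(abs(b)>48)&(abs(b)<58)&(z>.07)&(z<.19)])
print("sink mm",159.3-zt*1000)
L=m&(z-zt>.044)&(z-zt<.065)
n,l,s,c=cv2.connectedComponentsWithStats(L.astype(np.uint8))
for i in range(1,n):
    if s[i,4]>15: print("lug",s[i,4],"rig xy mm",a[l==i].mean()*1000,b[l==i].mean()*1000,"world",P[l==i].mean(0).round(4),"zrel",np.median(z[l==i]-zt))
bl=m&(z-zt>.013)&(z-zt<.027);
if bl.sum()>50: print("blocks rect rig",cv2.minAreaRect(np.stack([a[bl],b[bl]],-1).astype(np.float32)*1000))
E
python3 tab.py; python3 go.py .545 .054 .22 -3
```

```text
time: 7.8
position: [0.5469, -0.2623, 0.2632]
tool_rot: [-2.283, -2.13, 0.06]
ft_force: [1.0, -0.3, 0.2]
grip_width: 0.561
time: 8.43
position: [0.5259, -0.029, 0.2682]
tool_rot: [-2.302, -2.132, 0.043]
ft_force: [0.2, -0.7, -0.1]
grip_width: 0.574
time: 8.68
position: [0.5318, 0.027, 0.2687]
tool_rot: [-2.306, -2.133, 0.038]
ft_force: [0.9, 0.1, 0.7]
grip_width: 0.573
table rim z (50% sees .1593 at sink 0) 0 
sink mm nan
t 8.72 pos [532.   22.3 269.2] toolshift mm [33.6 11.1 48.4] twist -0.032 q7 -0.13 F [ 0.  -2.8  0.1] w 50.2
  return _methods._mean(a, axis=axis, dtype=dtype,
  ret = ret.dtype.type(ret / rcount)
```

```bash
sed -i "s/ctrl.get_image('top')/ctrl.get_image('scene')/" tab.py; echo 'cv2.imwrite("pics/t%d.png"%int(ctrl.get_state()["time"]*10),cv2.resize(im["color"][150:360,230:430],None,fx=2.5,fy=2.5)[:,:,::-1])' >> tab.py; python3 tab.py; ls pics
```

```text
table rim z (50% sees .1593 at sink 0) 0 
sink mm nan
crop0.png
s1.png
s2.png
s3.png
scene0.png
t87.png
top0.png
w1.png
  return _methods._mean(a, axis=axis, dtype=dtype,
  ret = ret.dtype.type(ret / rcount)
```

My masks mix up mm and m, so I'll fix that.

```bash
sed -i "s/abs(a)<65/abs(a)<.065/g;s/abs(b)>48/abs(b)>.048/g;s/abs(b)<58/abs(b)<.058/g;s/abs(a)<80/abs(a)<.080/;s/abs(b)<75/abs(b)<.075/;s/ctrl.get_image('scene')/ctrl.get_image(__import__('sys').argv[1])/" tab.py; python3 tab.py scene;python3 tab.py top
python3 - <<'E'
from h import *
import pickle
for n in ("scene","top"):
    P=cloud(pickle.load(open("im0.pkl","rb"))[n]);O=np.array([.5483,-.2327,0]);a=(P-O)@[-.0703,-.9975,0];b=(P-O)@[.9975,-.0703,0];z=P[...,2]
    print(n,"zero",np.median(z[(abs(a)<.065)&(abs(b)>.048)&(abs(b)<.058)&(z>.07)&(z<.19)]))
E
```

```text
table rim z (50% sees .1593 at sink 0) 239 [139.1 141.1 142.4]
sink mm 18.169181012530657
lug 99 rig xy mm 30.57306974293113 -6.964869489068932 world [ 0.5392 -0.2627  0.1916] zrel 0.050678422608331886
blocks rect rig ((29.125600814819336, -3.8222312927246094), (61.47458267211914, 78.61090087890625), 2.398759603500366)
table rim z (50% sees .1593 at sink 0) 576 [137.3 140.3 143.2]
sink mm 19.02984772669342
lug 90 rig xy mm 29.09792208855016 -3.2069062984975925 world [ 0.5431 -0.2615  0.193 ] zrel 0.05326201214840032
blocks rect rig ((29.026161193847656, -2.210796356201172), (59.74734115600586, 75.40565490722656), 1.8833926916122437)
scene zero 0.16027355470747454
top zero 0.15939249012891157
```

Sink is about 19 mm, so the preload is about 0.37 kg. The medium weight should bring it to about 46 mm, so I'll fetch that one.

```bash
python3 go.py .615 .049 .12 -3; python3 -m inch '[[0.15,15,40,40,-0.03],[0.15,10,40,40,0],[0.15,0,0,40,0],[0.15,0,0,25,0],[0.15,0,0,0,0]]'; python3 go.py .615 .049 .065 -3
```

```text
t 8.88 pos [531.5  19.6 269.1] toolshift mm [ 39.5  82.9 147.1] twist -0.037 q7 -0.13 F [1.  1.1 0.3] w 49.9
time: 9.5
position: [0.6166, 0.0299, 0.1217]
tool_rot: [2.291, 2.143, -0.028]
ft_force: [-0.2, 0.1, 0.1]
grip_width: 0.576
t 9.5 pos [616.6  29.9 121.7] toolshift mm [19.8 -2.3 56.4] twist -0.014 q7 0.09 F [-0.2  0.1  0.1] w 50.1
```

```bash
python3 -m inch '[[0.15,19,-2,0,-0.014],[0.15,2,0,15,0],[0.15,0,0,20,0],[0.15,0,0,10,0],[0.15,0,0,0,0]]'; python3 go.py .615 .049 .065 -3
```

```text
time: 10.12
position: [0.6175, 0.0516, 0.077]
tool_rot: [2.274, 2.159, -0.02]
ft_force: [1.0, -0.2, -0.8]
grip_width: 0.578
t 10.12 pos [617.5  51.6  77. ] toolshift mm [-2.6 -2.3 12.1] twist 0.0 q7 0.1 F [ 1.  -0.2 -0.8] w 50.3
```

```bash
python3 -m inch '[[0.15,-3,-2,8,0],[0.15,0,0,4,0],[0.15,0,0,0,0]]'; python3 go.py .615 .049 .065 -3; python3 -m inch '[[-1,0,0,0,0],[-1,0,0,0,0],[-1,0,0,0,0],[-1,0,0,0,0]]' 25;  python3 go.py .615 .049 .065 -3; python3 -m inch '[[-1,0,0,-8,0],[-1,0,0,-15,0],[-1,0,0,-40,0],[-1,0,0,-50,0],[-1,0,0,-50,0]]'; python3 go.py .5508 -.1968 .20 -4
```

```text
time: 10.5
position: [0.6155, 0.0476, 0.0648]
tool_rot: [2.275, 2.157, -0.019]
ft_force: [-0.0, -0.6, -0.2]
grip_width: 0.574
t 10.5 pos [615.5  47.6  64.8] toolshift mm [ 1.3 -0.6 -0.2] twist -0.001 q7 0.11 F [-0.  -0.6 -0.2] w 49.9
time: 11.0
position: [0.6162, 0.0476, 0.0655]
tool_rot: [2.274, 2.156, -0.017]
ft_force: [0.9, 0.2, -1.1]
grip_width: 0.344
t 11.0 pos [616.2  47.6  65.5] toolshift mm [ 1.3 -1.3  0.4] twist -0.001 q7 0.11 F [ 0.9  0.2 -1.1] w 29.9
time: 11.62
position: [0.6112, 0.0499, 0.2279]
tool_rot: [-2.28, -2.16, 0.038]
ft_force: [1.0, 1.0, -5.5]
grip_width: 0.343
t 11.62 pos [611.2  49.9 227.9] toolshift mm [-249.1  -46.6   33. ] twist 0.016 q7 0.02 F [ 1.   1.  -5.5] w 29.8
```

```bash
python3 -m inch '[[-1,-40,-24,0,0.016],[-1,-50,-24,0,0],[-1,-50,0,0,0],[-1,-50,0,0,0],[-1,-30,0,0,0]]'; python3 go.py .5508 -.1968 .185 -4
```

```text
time: 12.25
position: [0.5495, -0.1697, 0.2402]
tool_rot: [2.289, 2.147, -0.018]
ft_force: [0.7, -0.2, -6.0]
grip_width: 0.344
t 12.25 pos [ 549.5 -169.7  240.2] toolshift mm [-26.4   3.3  55.4] twist 0.006 q7 0.36 F [ 0.7 -0.2 -6. ] w 29.9
```

```bash
python3 -m inch '[[-1,-22,3,20,0.006],[-1,0,0,20,0],[-1,0,0,10,0],[-1,0,0,0,0]]'; python3 go.py .5508 -.1968 .181 -4
```

```text
time: 12.75
position: [0.5489, -0.196, 0.1908]
tool_rot: [2.302, 2.133, -0.015]
ft_force: [0.7, 0.4, -6.0]
grip_width: 0.338
t 12.75 pos [ 548.9 -196.   190.8] toolshift mm [-0.6  2.   9.8] twist -0.007 q7 0.43 F [ 0.7  0.4 -6. ] w 29.4
```

```bash
python3 -m inch '[[-1,0,2,8,0],[-1,0,0,4,0]]' 8; python3 go.py .5508 -.1968 .181 -4;python3 -m inch '[[-1,0,0,4,0],[-1,0,0,4,0],[-1,0,0,4,0]]' 5; python3 go.py .5508 -.1968 .181 -4;python3 -m inch '[[-1,0,0,4,0],[-1,0,0,4,0],[-1,0,0,4,0]]' 4.5; python3 go.py .5508 -.1968 .181 -4; python3 tab.py scene
```

```text
time: 13.0
position: [0.5524, -0.1944, 0.1792]
tool_rot: [2.298, 2.136, -0.012]
ft_force: [-0.3, -0.8, -7.0]
grip_width: 0.347
t 13.0 pos [ 552.4 -194.4  179.2] toolshift mm [-2.5 -1.4 -1.8] twist -0.003 q7 0.44 F [-0.3 -0.8 -7. ] w 30.2
time: 13.38
position: [0.5529, -0.194, 0.1671]
tool_rot: [2.297, 2.137, -0.011]
ft_force: [-0.9, 0.6, -3.7]
grip_width: 0.342
t 13.38 pos [ 552.9 -194.   167.1] toolshift mm [ -3.1  -1.9 -13.9] twist -0.002 q7 0.45 F [-0.9  0.6 -3.7] w 29.7
time: 13.75
position: [0.5529, -0.194, 0.1551]
tool_rot: [2.297, 2.137, -0.01]
ft_force: [-2.4, 1.9, -2.7]
grip_width: 0.345
t 13.75 pos [ 552.9 -194.   155.1] toolshift mm [ -3.2  -1.9 -25.9] twist -0.002 q7 0.46 F [-2.4  1.9 -2.7] w 30.0
table rim z (50% sees .1593 at sink 0) 201 [120.9 123.4 124.6]
sink mm 35.91833420237765
lug 254 rig xy mm -35.59651067332734 -1.2492470009586187 world [ 0.5496 -0.1971  0.1779] zrel 0.054405788061282975
lug 100 rig xy mm 30.615015811766593 -6.721176977118013 world [ 0.5394 -0.2628  0.1739] zrel 0.051061058776904006
blocks rect rig ((-5.947521209716797, -5.4741058349609375), (131.16722106933594, 78.77314758300781), 2.6078133583068848)
```

```bash
python3 -m inch '[[-1,0,0,4,0],[-1,0,0,4,0],[-1,0,0,4,0],[-1,0,0,0,0]]' 4.5; python3 go.py .5508 -.1968 .181 -4; python3 tab.py scene
```

```text
time: 14.3
position: [0.553, -0.1941, 0.1426]
tool_rot: [2.297, 2.137, -0.01]
ft_force: [-1.4, 1.1, 0.8]
grip_width: 0.344
t 14.3 pos [ 553.  -194.1  142.6] toolshift mm [ -3.1  -2.1 -38.3] twist -0.002 q7 0.47 F [-1.4  1.1  0.8] w 29.9
table rim z (50% sees .1593 at sink 0) 195 [109.3 111.1 112.3]
sink mm 48.232907358657016
lug 255 rig xy mm -35.50857528951129 -0.7894370711680466 world [ 0.55   -0.1972  0.1654] zrel 0.05419431416434027
lug 100 rig xy mm 30.33624134267519 -6.107597954069759 world [ 0.5401 -0.2625  0.1616] zrel 0.05125692659735477
blocks rect rig ((-5.436077117919922, -4.027507781982422), (130.82354736328125, 78.10498046875), 2.2012038230895996)
```

```bash
ls pics | grep t1
```

```text
t138.png
t143.png
```

View pics/t143.png

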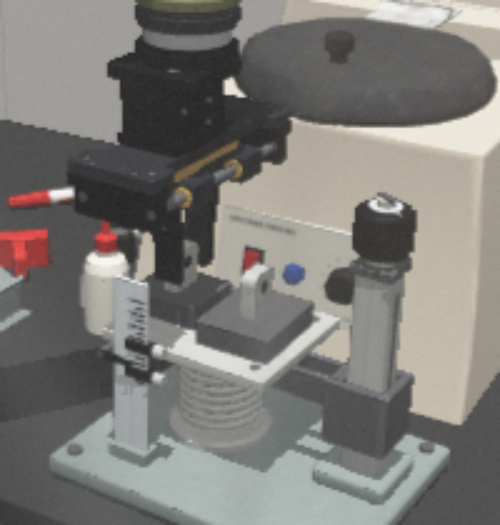

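The medium weight is flat beside the large one, and the dark pointer sits between the clips. I'll release and go above the knob.

```bash
python3 -m inch '[[0,0,0,0,0],[0,0,0,0,0],[0,0,0,-30,0],[0,0,0,-55,0],[1,0,0,-60,0]]'; python3 -m inch '[[1,-50,0,0,0],[1,-50,0,0,0],[1,-50,0,0,0],[1,0,0,0,0],[1,0,0,0,0]]';python3 tab.py scene;  python3 go.py .5395 -.357 .206 -4
```

```text
time: 14.98
position: [0.5527, -0.193, 0.2883]
tool_rot: [2.298, 2.136, -0.015]
ft_force: [0.8, 0.1, 1.1]
grip_width: 0.549
time: 15.6
position: [0.5479, -0.3468, 0.2972]
tool_rot: [2.28, 2.135, -0.004]
ft_force: [0.8, 0.6, 0.5]
grip_width: 0.992
table rim z (50% sees .1593 at sink 0) 202 [112.8 114.6 115.6]
sink mm 44.66170651703118
lug 97 rig xy mm -38.29367974621701 -2.5393526258079957 world [ 0.5485 -0.1943  0.1651] zrel 0.05072563878967523
lug 95 rig xy mm 30.69492885944946 -6.9286556049289345 world [ 0.5392 -0.2628  0.1653] zrel 0.05124442308899679
blocks rect rig ((-5.4017486572265625, -4.6897735595703125), (130.99462890625, 78.28963470458984), 1.888600468635559)
t 15.65 pos [ 547.4 -347.2  297.3] toolshift mm [-8.9 -8.3 91.4] twist 0.004 q7 0.71 F [-0.5  0.3  0.5] w 86.5
```

The table is 45.6 mm down with both weights released, which is inside the window. I'll descend on the knob.

```bash
python3 -m inch '[[1,-9,-8,20,0],[1,0,0,20,0],[1,0,0,0,0]]'; python3 go.py .5395 -.357 .206 -4
```

```text
time: 16.02
position: [0.5422, -0.3515, 0.2562]
tool_rot: [2.272, 2.143, -0.001]
ft_force: [0.2, 1.0, 0.5]
grip_width: 1.003
t 16.02 pos [ 542.2 -351.5  256.2] toolshift mm [-5.  -3.1 50.2] twist 0.011 q7 0.74 F [0.2 1.  0.5] w 87.3
```

```bash
python3 -m inch '[[1,-6,-3,0,0.01],[1,0,0,20,0],[1,0,0,20,0],[1,0,0,8,0],[1,0,0,0,0]]'; python3 go.py .5395 -.357 .206 -4
```

```text
time: 16.65
position: [0.5407, -0.3568, 0.2051]
tool_rot: [2.281, 2.133, 0.0]
ft_force: [0.1, -0.6, -0.1]
grip_width: 1.0
t 16.65 pos [ 540.7 -356.8  205.1] toolshift mm [-0.3 -1.2 -0.9] twist 0.003 q7 0.76 F [ 0.1 -0.6 -0.1] w 87.0
```

```bash
cat > k.py <<'E'
from h import *
s=ctrl.get_state();R=Ro.from_rotvec(s["tool_rot"]).as_matrix()
print("t",round(s["time"],2),"yaw rad",round(np.arctan2(R[1,1],R[0,1]),3),"tq",np.round(s["torque"],3),"F",np.round(s["ft_force"],1),"w",round(s["grip_width"]*87,1),"pos",np.round(s["position"],4))
E
python3 -m inch '[[1,0,-1,-1,0],[-1,0,0,0,0],[-1,0,0,0,0],[-1,0,0,0,0],[-1,0,0,0,0]]' 35; python3 k.py
python3 -m inch '[[-1,0,0,0,0.12],[-1,0,0,0,0.12],[-1,0,0,0,0.12]]' ; python3 k.py
```

```text
time: 17.27
position: [0.5403, -0.3575, 0.2079]
tool_rot: [2.279, 2.132, 0.002]
ft_force: [0.2, -0.5, 0.5]
grip_width: 0.632
t 17.27 yaw rad -0.067 tq [-0.067  0.073  0.026] F [ 0.2 -0.5  0.5] w 55.0 pos [ 0.5403 -0.3575  0.2079]
time: 17.65
position: [0.5388, -0.3577, 0.2081]
tool_rot: [2.635, 1.676, 0.006]
ft_force: [0.3, -0.1, -0.4]
grip_width: 0.477
t 17.65 yaw rad -0.438 tq [-0.017  0.101  0.093] F [ 0.3 -0.1 -0.4] w 41.5 pos [ 0.5388 -0.3577  0.2081]
```

```bash
for i in 1; do python3 -m inch '[[-1,0,0,0,0.12],[-1,0,0,0,0.12]]' >/dev/null; python3 k.py;  python3 -m inch '[[-1,0,0,0,0.12],[-1,0,0,0,0.12]]'>/dev/null ; python3 k.py; python3 -m inch '[[-1,0,0,0,0.12]]' >/dev/null; python3 k.py; done
```

```text
t 17.9 yaw rad -0.685 tq [-0.038  0.311  0.115] F [-0.7 -0.2  0.5] w 41.1 pos [ 0.5384 -0.3575  0.2081]
t 18.15 yaw rad -0.932 tq [0.004 0.332 0.177] F [-0.3  1.   1.2] w 41.5 pos [ 0.538  -0.3571  0.208 ]
t 18.27 yaw rad -1.056 tq [-0.023  0.34   0.15 ] F [-0.4  0.8  0.9] w 41.3 pos [ 0.5379 -0.3569  0.208 ]
```

```bash
python3 -m inch '[[-1,0,0,0,0.1]]' >/dev/null; python3 k.py;  python3 -m inch '[[-1,0,0,0,0.1]]'>/dev/null ; python3 k.py; python3 -m inch '[[-1,0,0,0,0.1]]' >/dev/null; python3 k.py;python3 -m inch '[[-1,0,0,0,0.1]]' >/dev/null; python3 k.py
```

```text
t 18.4 yaw rad -1.159 tq [-0.05   0.334  0.19 ] F [-0.8  0.3  0. ] w 41.1 pos [ 0.5377 -0.3567  0.208 ]
t 18.52 yaw rad -1.262 tq [-0.021  0.358  0.235] F [-0.4 -0.   0.7] w 41.6 pos [ 0.5377 -0.3565  0.208 ]
t 18.65 yaw rad -1.364 tq [-0.034  0.336  0.323] F [-1.4 -0.7 -0.7] w 41.6 pos [ 0.5376 -0.3563  0.208 ]
t 18.77 yaw rad -1.466 tq [-0.049  0.398  0.231] F [-0.3  0.7  1.2] w 41.1 pos [ 0.5375 -0.3561  0.2081]
```

```bash
python3 -m inch '[[-1,0,0,0,0.11],[-1,0,0,0,0.11]]' >/dev/null; python3 k.py;  python3 -m inch '[[-1,0,0,0,0.11],[-1,0,0,0,0.11]]'>/dev/null ; python3 k.py; python3 -m inch '[[-1,0,0,0,0.11]]' >/dev/null; python3 k.py; python3 -m inch '[[-1,0,0,0,0]]' >/dev/null; python3 k.py
```

```text
t 19.02 yaw rad -1.692 tq [-0.04   0.38   0.216] F [-0.   0.7  0.1] w 41.5 pos [ 0.5375 -0.3557  0.208 ]
t 19.27 yaw rad -1.917 tq [-0.092  0.422  0.205] F [-0.1  0.1 -0.3] w 41.5 pos [ 0.5376 -0.3552  0.208 ]
t 19.4 yaw rad -2.029 tq [0.013 0.386 0.262] F [ 0.6  0.2 -0.5] w 41.1 pos [ 0.5376 -0.355   0.208 ]
t 19.52 yaw rad -2.028 tq [-0.141  0.348  0.03 ] F [ 0.1 -0.4 -0.5] w 41.4 pos [ 0.5376 -0.3549  0.208 ]
```

Torque rose to about 0.24–0.3 N m at yaw -1.3 and then held there for about 0.7 rad, so the clutch is slipping. I'll release, rise, and check the cross bar and table.

```bash
python3 -m inch '[[0.3,0,0,0,0],[0.3,0,0,0,0],[0.3,0,0,-25,0],[0.3,0,0,-50,-0.18],[0.3,0,0,-10,-0.18]]'; python3 -m inch '[[0.15,0,0,0,-0.18],[0.15,0,0,0,-0.18],[0.15,0,0,0,-0.18],[0.15,0,0,0,-0.18],[0.15,0,0,0,-0.18]]';python3 -m inch '[[0.15,0,0,0,-0.18],[0.15,0,0,0,-0.18],[0.15,0,0,0,-0.18],[0.15,0,0,0,-0.17]]';python3 -m inch '[[0.15,50,0,0,0],[0.15,45,0,0,0],[0.15,0,0,0,0]]'; python3 tab.py scene; python3 go.py .543 -.2625 .14 -3
python3 - <<'E'
from h import *
a=cv2.imread("pics/scene0.png");im=ctrl.get_image("scene")["color"][:,:,::-1]
c=lambda x:cv2.resize(x[222:262,360:410],(400,320),interpolation=cv2.INTER_CUBIC)
cv2.imwrite("pics/kn.png",np.hstack([c(a),c(im)]))
E
```

```text
time: 20.15
position: [0.5368, -0.3533, 0.2938]
tool_rot: [3.128, -0.129, 0.004]
ft_force: [-0.6, -0.2, -0.8]
grip_width: 0.648
time: 20.78
position: [0.5367, -0.3545, 0.2959]
tool_rot: [2.849, 1.291, 0.001]
ft_force: [-0.0, -0.0, -0.6]
grip_width: 0.576
time: 21.28
position: [0.536, -0.3551, 0.296]
tool_rot: [2.194, 2.23, -0.006]
ft_force: [0.0, 0.5, 0.2]
grip_width: 0.574
time: 21.65
position: [0.5332, -0.2596, 0.2943]
tool_rot: [2.194, 2.23, -0.007]
ft_force: [0.4, 0.4, 0.6]
grip_width: 0.573
table rim z (50% sees .1593 at sink 0) 194 [112.9 114.7 115.7]
sink mm 44.64228603200527
lug 97 rig xy mm -38.67336818403452 -2.062237464527707 world [ 0.549 -0.194  0.165] zrel 0.05090012149709522
lug 99 rig xy mm 30.420245334267797 -7.4343609724055035 world [ 0.5387 -0.2625  0.1651] zrel 0.05117089567116939
blocks rect rig ((-5.735801696777344, -4.794380187988281), (129.9665985107422, 78.05201721191406), 2.7330386638641357)
t 21.7 pos [ 532.6 -262.1  294.5] toolshift mm [  1.6   9.5 154.6] twist 0.065 q7 0.54 F [-0.1 -0.4  0.1] w 50.1
```

View pics/kn.png

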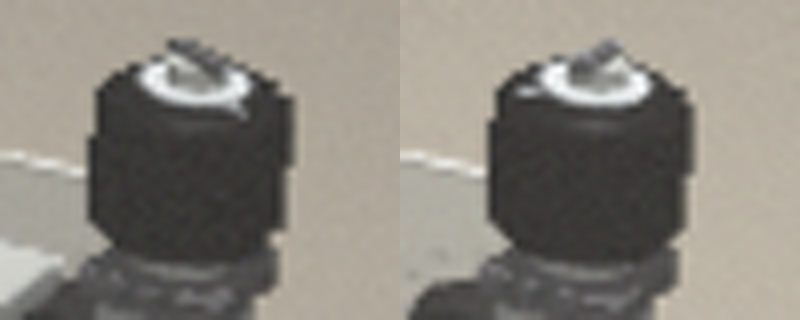

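The bar turned from "\" to "/", and the knob's white mark went past it by a clear angle, so the clutch slipped and the table holds at about 45.6 mm. Now I'll unload the large weight.

```bash
python3 -m inch '[[0.15,0,10,40,0.065],[0.15,0,0,40,0],[0.15,0,0,15,0],[0.15,0,0,0,0]]'; python3 go.py .543 -.262 .142 -4
```

```text
time: 22.25
position: [0.5421, -0.273, 0.1995]
tool_rot: [2.277, 2.134, -0.012]
ft_force: [0.0, 0.1, 1.3]
grip_width: 0.577
t 22.25 pos [ 542.1 -273.   199.5] toolshift mm [12.2 -0.4 57.3] twist 0.005 q7 0.52 F [0.  0.1 1.3] w 50.2
```

```bash
python3 -m inch '[[0.15,12,0,0,0],[0.15,0,0,20,0],[0.15,0,0,20,0],[0.15,0,0,0,0]]'; python3 go.py .543 -.262 .142 -4
```

```text
time: 22.75
position: [0.5455, -0.2619, 0.1607]
tool_rot: [2.273, 2.131, -0.006]
ft_force: [0.2, 0.4, 0.8]
grip_width: 0.571
t 22.75 pos [ 545.5 -261.9  160.7] toolshift mm [ 0.2 -2.8 18.6] twist 0.006 q7 0.51 F [0.2 0.4 0.8] w 49.6
```

```bash
python3 -m inch '[[0.15,0,-2,12,0],[0.15,0,0,7,0],[0.15,0,0,0,0]]'; python3 go.py .543 -.262 .142 -4;python3 -m inch '[[-1,0,0,0,0],[-1,0,0,0,0],[-1,0,0,0,0],[-1,0,0,0,0]]' 30; python3 -m inch '[[-1,0,0,-8,0],[-1,0,0,-20,0],[-1,0,0,-40,0],[-1,0,0,-50,0],[-1,0,0,0,0]]';python3 go.py .53 -.095 .23 0
```

```text
time: 23.12
position: [0.5442, -0.2625, 0.1413]
tool_rot: [2.271, 2.131, -0.005]
ft_force: [0.0, 0.4, -0.6]
grip_width: 0.574
t 23.12 pos [ 544.2 -262.5  141.3] toolshift mm [ 0.4 -1.2 -0.7] twist 0.006 q7 0.52 F [ 0.   0.4 -0.6] w 50.0
time: 23.62
position: [0.5445, -0.2629, 0.1422]
tool_rot: [2.271, 2.13, -0.005]
ft_force: [0.6, -0.4, -1.3]
grip_width: 0.342
time: 24.25
position: [0.5397, -0.2587, 0.2622]
tool_rot: [2.277, 2.134, -0.011]
ft_force: [-0.2, 0.3, -7.9]
grip_width: 0.34
t 24.25 pos [ 539.7 -258.7  262.2] toolshift mm [163.4 -20.7  28.8] twist -0.065 q7 0.46 F [-0.2  0.3 -7.9] w 29.6
```

```bash
python3 -m inch '[[-1,55,-5,0,0],[-1,55,-5,0,0],[-1,55,-5,0,0],[-1,55,-5,0,0],[-1,18,0,0,0]]'; python3 go.py .53 -.02 .08 -4;  python3 -m inch '[[-1,0,0,40,0],[-1,0,0,40,0],[-1,0,0,40,0],[-1,0,0,0,0]]'; python3 go.py .53 -.02 .026 -4
```

```text
time: 24.88
position: [0.5298, -0.016, 0.2493]
tool_rot: [2.29, 2.129, -0.025]
ft_force: [1.3, -0.1, -8.7]
grip_width: 0.342
t 24.88 pos [529.8 -16.  249.3] toolshift mm [ -0.3   0.5 169.4] twist -0.003 q7 -0.08 F [ 1.3 -0.1 -8.7] w 29.8
time: 25.38
position: [0.5244, -0.0147, 0.1207]
tool_rot: [2.289, 2.14, -0.035]
ft_force: [-1.2, -1.0, -7.9]
grip_width: 0.339
t 25.38 pos [524.4 -14.7 120.7] toolshift mm [-2.8  6.9 94.7] twist 0.003 q7 -0.02 F [-1.2 -1.  -7.9] w 29.5
```

```bash
python3 -m inch '[[-1,-5,5,30,0],[-1,0,0,30,0],[-1,0,0,20,0],[-1,0,0,5,0],[-1,0,0,0,0]]'; python3 go.py .53 -.02 .026 -4
```

```text
time: 26.0
position: [0.5331, -0.0213, 0.0399]
tool_rot: [2.285, 2.138, -0.024]
ft_force: [0.1, -0.1, -7.8]
grip_width: 0.338
t 26.0 pos [533.1 -21.3  39.9] toolshift mm [ 1.4 -3.2 13.9] twist 0.003 q7 0.06 F [ 0.1 -0.1 -7.8] w 29.4
```

```bash
python3 -m inch '[[-1,0,0,8,0],[-1,0,0,3,0],[-1,0,0,0,0]]';python3 -m inch '[[-1,0,0,3,0],[-1,0,0,2,0],[-1,0,0,0,0]]'; python3 go.py .53 -.02 .026 -4
```

```text
time: 26.38
position: [0.5352, -0.0211, 0.0308]
tool_rot: [2.283, 2.137, -0.017]
ft_force: [-0.3, 0.9, -8.0]
grip_width: 0.343
time: 26.75
position: [0.5359, -0.0226, 0.0281]
tool_rot: [2.284, 2.135, -0.017]
ft_force: [-0.8, 1.0, -7.1]
grip_width: 0.336
t 26.75 pos [535.9 -22.6  28.1] toolshift mm [ 2.3 -6.   2. ] twist 0.003 q7 0.08 F [-0.8  1.  -7.1] w 29.2
```

```bash
python3 -m inch '[[-1,0,0,3,0],[-1,0,0,2,0]]' 8;python3 go.py .53 -.02 .026 -4; python3 -m inch '[[-1,0,0,2,0],[-1,0,0,2,0]]' ; python3 go.py .53 -.02 .026 -4
```

```text
time: 27.0
position: [0.536, -0.0226, 0.0255]
tool_rot: [2.285, 2.137, -0.016]
ft_force: [-6.4, 0.1, 10.6]
grip_width: 0.342
t 27.0 pos [536.  -22.6  25.5] toolshift mm [ 2.2 -6.2 -0.5] twist 0.003 q7 0.09 F [-6.4  0.1 10.6] w 29.8
time: 27.25
position: [0.536, -0.0225, 0.0243]
tool_rot: [2.286, 2.139, -0.016]
ft_force: [-6.7, -0.4, 9.3]
grip_width: 0.34
t 27.25 pos [536.  -22.5  24.3] toolshift mm [ 2.1 -6.2 -1.8] twist 0.003 q7 0.09 F [-6.7 -0.4  9.3] w 29.6
```

The large weight is on the bench. I'll release it and fetch the medium.

```bash
python3 -m inch '[[0.15,0,0,0,0],[0.15,0,0,0,0],[0.15,0,0,-40,0],[0.15,0,0,-60,0],[0.15,0,0,-60,0]]';python3 -m inch '[[0.15,0,0,-60,0],[0.15,0,0,-10,0],[0.15,-60,5,0,0],[0.15,-60,5,0,0],[0.15,-52,0,0,0]]'; python3 go.py .552 -.194 .142 -4
```

```text
time: 27.88
position: [0.5364, -0.0192, 0.1857]
tool_rot: [2.285, 2.138, -0.018]
ft_force: [1.0, 0.5, -0.4]
grip_width: 0.574
time: 28.5
position: [0.5423, -0.1871, 0.2654]
tool_rot: [2.264, 2.149, 0.007]
ft_force: [0.3, 0.3, -0.9]
grip_width: 0.575
t 28.5 pos [ 542.3 -187.1  265.4] toolshift mm [ -5.    7.9 123.6] twist 0.018 q7 0.33 F [ 0.3  0.3 -0.9] w 50.1
```

```bash
python3 -m inch '[[0.15,-5,8,40,0.018],[0.15,0,0,30,0],[0.15,0,0,0,0]]'; python3 go.py .552 -.194 .142 -4
```

```text
time: 28.88
position: [0.5502, -0.2009, 0.193]
tool_rot: [2.293, 2.113, 0.004]
ft_force: [-0.0, -0.6, 0.2]
grip_width: 0.573
t 28.88 pos [ 550.2 -200.9  193. ] toolshift mm [ 7.8  0.3 50.9] twist -0.011 q7 0.36 F [-0.  -0.6  0.2] w 49.8
```

```bash
python3 -m inch '[[0.15,8,0,0,-0.01],[0.15,0,0,20,0],[0.15,0,0,20,0],[0.15,0,0,8,0],[0.15,0,0,0,0]]'; python3 go.py .552 -.194 .142 -4
```

```text
time: 29.5
position: [0.5545, -0.191, 0.1448]
tool_rot: [2.274, 2.128, 0.011]
ft_force: [0.1, 0.7, 0.3]
grip_width: 0.575
t 29.5 pos [ 554.5 -191.   144.8] toolshift mm [-3.1 -2.4  2.8] twist 0.004 q7 0.39 F [0.1 0.7 0.3] w 50.0
```

```bash
python3 -m inch '[[0.15,-3,-2,2,0],[-1,0,0,0,0],[-1,0,0,0,0],[-1,0,0,0,0],[-1,0,0,0,0]]' 30; python3 -m inch '[[-1,0,0,0,0],[-1,0,0,-8,0],[-1,0,0,-20,0],[-1,0,0,-40,0],[-1,0,0,-20,0]]';python3 go.py .53 -.097 .23 -4
```

```text
time: 30.12
position: [0.5531, -0.1946, 0.1445]
tool_rot: [2.273, 2.127, 0.014]
ft_force: [0.2, 0.0, -1.3]
grip_width: 0.341
time: 30.75
position: [0.5466, -0.1915, 0.2298]
tool_rot: [2.28, 2.133, 0.001]
ft_force: [0.8, 0.9, -5.5]
grip_width: 0.343
t 30.75 pos [ 546.6 -191.5  229.8] toolshift mm [ 93.2 -22.9  -1.7] twist 0.003 q7 0.34 F [ 0.8  0.9 -5.5] w 29.9
```

```bash
python3 -m inch '[[-1,50,-11,0,0],[-1,43,-11,0,0],[-1,0,0,0,0],[-1,0,0,40,0],[-1,0,0,40,0]]'; python3 go.py .53 -.097 .026 -4
```

```text
time: 31.38
position: [0.5329, -0.0973, 0.1499]
tool_rot: [2.279, 2.128, 0.009]
ft_force: [0.6, 0.3, -6.4]
grip_width: 0.343
t 31.38 pos [532.9 -97.3 149.9] toolshift mm [  1.5  -5.5 123.8] twist 0.002 q7 0.15 F [ 0.6  0.3 -6.4] w 29.8
```

```bash
python3 -m inch '[[-1,0,0,40,0],[-1,0,0,30,0],[-1,0,0,20,0],[-1,0,0,5,0],[-1,0,0,0,0]]'; python3 go.py .53 -.097 .026 -4
```

```text
time: 32.0
position: [0.5299, -0.1021, 0.0482]
tool_rot: [2.286, 2.127, -0.006]
ft_force: [0.8, -0.3, -5.0]
grip_width: 0.343
t 32.0 pos [ 529.9 -102.1   48.2] toolshift mm [ 5.4 -0.5 22.1] twist -0.002 q7 0.25 F [ 0.8 -0.3 -5. ] w 29.8
```

```bash
python3 -m inch '[[-1,5,0,12,0],[-1,0,0,5,0],[-1,0,0,0,0]]' 8; python3 go.py .53 -.097 .026 -4;python3 -m inch '[[-1,0,0,3,0],[-1,0,0,2,0],[-1,0,0,0,0]]'; python3 go.py .53 -.097 .026 -4
```

```text
time: 32.38
position: [0.5321, -0.097, 0.0319]
tool_rot: [2.284, 2.127, -0.002]
ft_force: [-0.3, -0.7, -5.8]
grip_width: 0.343
t 32.38 pos [532.1 -97.   31.9] toolshift mm [-0.1 -2.2  5.8] twist -0.002 q7 0.25 F [-0.3 -0.7 -5.8] w 29.8
time: 32.75
position: [0.5336, -0.0976, 0.0299]
tool_rot: [2.284, 2.126, 0.002]
ft_force: [-0.3, -0.1, -6.3]
grip_width: 0.344
t 32.75 pos [533.6 -97.6  29.9] toolshift mm [ 0.4 -3.7  3.9] twist -0.002 q7 0.26 F [-0.3 -0.1 -6.3] w 30.0
```

```bash
python3 -m inch '[[-1,0,0,3,0],[-1,0,0,2,0],[-1,0,0,2,0]]'; python3 go.py .53 -.097 .026 -4
```

```text
time: 33.12
position: [0.5342, -0.0979, 0.0268]
tool_rot: [2.286, 2.128, 0.004]
ft_force: [-4.9, 1.6, 11.2]
grip_width: 0.346
t 33.12 pos [534.2 -97.9  26.8] toolshift mm [ 0.6 -4.2  0.7] twist -0.002 q7 0.27 F [-4.9  1.6 11.2] w 30.1
```

Contact. I'll release, retreat, and check the whole scene.

```bash
python3 -m inch '[[0.15,0,0,0,0],[0.15,0,0,0,0],[0.15,0,0,-40,0],[0.15,0,0,-60,0],[0.15,0,0,-60,0]]';python3 -m inch '[[0.15,0,0,-60,0],[0.15,0,0,-50,0],[0.15,60,0,0,0],[0.15,60,0,0,0],[0.15,0,0,0,0]]'
python3 - <<'E'
from h import *
import pickle
d=pickle.load(open("im0.pkl","rb"))
im=ctrl.get_image("scene");save(im,"end");P=cloud(im);z=P[...,2]
O=np.array([.5483,-.2327,0]);a=(P-O)@[-.0703,-.9975,0];b=(P-O)@[.9975,-.0703,0]
print("sink",160.3-1000*np.median(z[(abs(a)<.065)&(abs(b)<.058)&(z>.07)&(z<.19)]))
for n,y in(("L",-.0225),("M",-.098)):
    q=P[(abs(P[...,0]-.535)<.06)&(abs(P[...,1]-y)<.036)];print(n,"block z",np.median(q[(q[:,2]>.012)&(q[:,2]<.03),2]),"lug top z",np.percentile(q[q[:,2]<.07,2],99.5))
i2=ctrl.get_image("top")
for nm,r in (("coupon",(295,325,420,465)),("bottle",(205,245,250,285))):
    A=d["top"]["color"][r[0]:r[1],r[2]:r[3]].astype(int);B=i2["color"][r[0]:r[1],r[2]:r[3]].astype(int);print(nm,"mean top diff",abs(A-B).mean())
E
```

```text
time: 33.75
position: [0.5312, -0.0957, 0.1879]
tool_rot: [2.286, 2.128, -0.001]
ft_force: [1.5, 0.1, -0.7]
grip_width: 0.57
time: 34.38
position: [0.5438, 0.0276, 0.3085]
tool_rot: [2.282, 2.116, 0.026]
ft_force: [-0.2, -0.3, -0.4]
grip_width: 0.579
sink 45.49925279558468
L block z 0.019896618240273407 lug top z 0.054658490970489235
M block z 0.019981285063142132 lug top z 0.0547598152682116
coupon mean top diff 1.157037037037037
bottle mean top diff 1.2835714285714286
```

View pics/end.png

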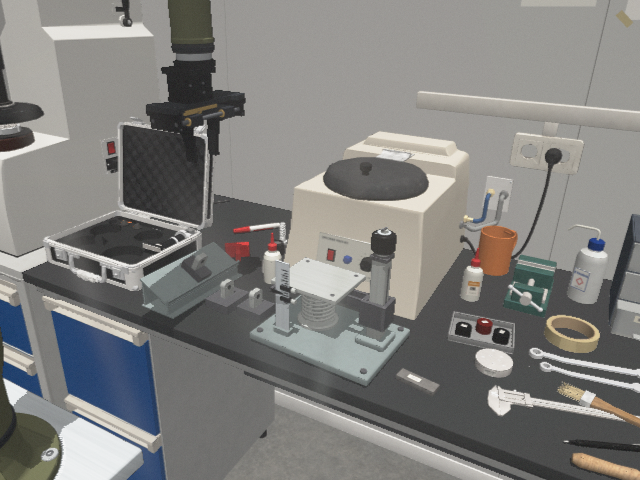

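Both weights stand upright on the bench at about (228,287) and (256,297). The small one is still in the rack, and the table stays down.

```bash
python3 -c "
from bench import ctrl
print(ctrl.close_job())"
```

```text
the job is handed in; nothing more can be done
None
```

I completed the spring rig job and handed it in at about 34.5 s of the 72 s allowed. The hand-in reports no verdict.

**Loading:** The large weight sank the table about 19 mm, which put the preload at about 0.37 kg. I added the medium weight, and the table settled at about 45.6 mm (clip window 40 to 54).

**Clamping:** I turned the knob clockwise until the torque levelled off at about 0.24 N m. I then went on about 0.7 rad so the slip was certain. Afterwards the cross bar on the screw had turned, and the knob's mark stood clearly past it. I did not measure the slip angle itself; I judged it from the torque and the picture. The estimate is well above 0.12 and below 2 rad.

**Last checks:**
- **Table:** it still stands 45.5 mm down without load.
- **Large and medium weights:** both stand flat and upright on the bench, with block tops at 20 mm and lug tops at 54 to 55 mm.
- **Small weight:** still in the rack.
- **Oil bottle and steel sample:** unchanged in the top view.

One reading was off by about 1 mm: the scene camera reads sink that much low until it is zeroed on its own first picture. The sink values above are corrected for that. No check failed.

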